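Draw the guard's bolt with the pull hook

ROBOT

A 6-joint arm with a two-finger parallel gripper is mounted at the origin on a cart in front of the work surface, level with it; the furniture and walls round the work are solid. World frame = base frame: x ahead of the robot, y to its left, z up, the work surface at z = 0. Lengths are in m, angles in rad, forces in N, time in s.
With the tool pointing down it reaches from about 0.25 to 0.775 m from the base axis. Payload 4 kg.
Tool frame: the origin (TCP) lies between the finger pads; the fingertips stand 14 mm ahead of it and the grasp point (between the pads) lies 5 mm behind it; z points along the fingers, y is the line along which they close (so a half turn about z gives the same grasp; the last joint's range is limited). The gripper opens to 94 mm and grips with 3 to 60 N. Pads are 16 mm wide; open, the fingers measure 119 mm over their backs; the gripper's body (75 mm by 177 mm) begins 78 mm behind the grasp point.
Start: joints at [1.213, 0.087, 1.371, -0, 1.684, -0.103], TCP at [0.139, 0.532, 0.22] pointing down, gripper open.
Joint ranges: [-3.1, 3.1], [-0.76, 2.03], [0.27, 2.55], [-1.08, 4.22], [0.17, 2.65], [-2.57, 2.57]. Speed limits (rad/s): [2.79, 2.79, 3.14, 3.14, 3.14, 3.14].

INTERFACE

Orientations are given as [roll, pitch, yaw] about the fixed x, y, z axes, in that order (R = Rz(yaw) Ry(pitch) Rx(roll)).
In Python, from bench import robot, snapshot gives the robot as it stands.
- The arm moves only by the tool carry_out, never from a script. Its argument "motion" is text: rows parted by semicolons, each of 4 numbers parted by spaces: the shift along the tool's x, y, z each as a share of 0.15 m, from -1 to 1, then the turn about the tool's z as a share of 180 degrees, from -1 to 1. A call has exactly 8 rows; each row is the pose to reach, as a shift and turn from the pose commanded when the call began, along the tool's axes at that moment, turning the shorter way round; what a row does not reach only later rows make up. A row lasts 1/10 s, in which the tool goes at most 50 mm and 8.59 degrees, less where a joint would pass 70% of its speed; a pose out of reach is approached as far as the arm can. A call with a number of a shift or a turn outside -1 to 1 is refused whole. A call with a gripper value outside its range is refused whole. "grip" is the opening, from -1 (shut) to 1 (fully open), set as the call begins (left out, the last holds). The fingers move at their own pace and stop on an object; the grip force is fixed at half the most. Time passes only in rows, so rows that repeat a pose let the fingers close, or fill a call up. It gives the time, the measured TCP pose, the force, the opening and the grip force at its end, in the units of the state.
- robot.get_obs(): the state, without advancing time (a new reading comes with each control period).
- snapshot(name): name is "side" or "top"; returns a dict with "image" (400x640x3 uint8, red, green, blue), "fx", "fy", "cx", "cy" (pixels), "distortion" ([k1, k2, p1, p2, k3] as OpenCV has them; the pictures are not rectified), "pose" (4x4, takes a point from camera to world coordinates). Camera axes: x right, y up, looking along -z (the intrinsics and any distortion apply to the point x, -y, -z); pixel columns grow to the right and rows downward; lengths in m; the calibration is good to about 2 mm. A picture is of the moment at which its call begins. There is no depth.
- robot.close_job(): hands the job in; it is judged then, once.
The state is a dict: "time": time; "joint_positions": joint angles; "qvel": joint speeds; "joint_torque": joint torques, N m; "tool_pos": TCP position; "ee_rot": TCP orientation; "wrist_force": force on the tool from outside, world axes, zero at the start; "wrist_torque": the same for the moment, N m; "width": finger opening in m; "finger_force": force on a finger pad.
Only numpy, scipy, OpenCV 4.12 (cv2) and the standard library are available. Lean on these libraries where they do the work, as an engineer would, in place of code of your own. Each camera call takes 0.05 s, during which the arm holds its last target. There are 200 camera calls.

TASK

Unlock the clear-topped guard so that it can be taken off: pick up the hooked rod from its mat, reach it in through the open front, hook the cross pin of the draw bolt and pull the bolt fully home against its front stop, keeping a firm pull of about 14 N on it there for about a second, so that it seats. Never push or pull on the guard or the bolt with more than 18 N, and let only the rod go into the guard. Then unhook, leaving the bolt drawn, lay the rod flat on its mat again the right way up, and leave the other things on the table where they are.

Things in the scene. Friction and masses are not known exactly. Their poses are not given: they have to be found in the camera images.
- guard: Fixed guard, 180 (x) x 180 (y) x 105 mm high: white base plate 6 mm, aluminium side and back walls, clear plastic roof, its underside 100 mm above the table; front (-x side) fully open, 170 mm wide inside. Origin on the table under its centre; x points from the open front to the back wall. Inside are only the bolt and two guide straps 28 mm high.
- guard_mouth (a point): Middle of the lower edge of the guard's open front, on the base plate, 6 mm above the table.
- bolt: Dark steel draw bolt inside the guard, sliding along the guard's x axis: towards the back wall = locked, towards the open front = drawn. From its start it can be drawn 25 to 45 mm to its hard stop; how far differs each time and must be felt. About 5 N of friction, no spring: it stays where it is left. Origin on the table, 44 mm straight below the cross pin's middle.
- bolt_pin (a point): Middle of the bolt's cross pin: round dark steel bar 8 mm thick along the guard's y axis, 44 mm above the table, 46 mm free between two uprights. For 45 mm behind it (guard's +x) and under it nothing is higher than 28 mm above the table. At the start the pin is 70 to 110 mm behind the open front, at its stop 45 to 65 mm.
- rod: Hooked rod, about 0.18 kg: wooden handle 110 x 22 (wide) x 36 mm high, to be gripped across its middle; a steel shaft 8 mm thick, axis 26 mm above the handle's underside, runs ahead to 180 mm from the handle's middle and is bent straight down there; the hook's end is level with the handle's underside. Origin: middle of the handle's underside; x along the shaft to the hook, z up.
- rod_hook (a point): Point on the axis of the rod's down-turned hook, 14 mm below the shaft's axis and 12 mm above the level of the handle's underside; the hook is 8 mm thick.
- mat: Dark rubber mat, 340 (x) x 110 (y) x 3 mm, fixed on the table, on which the rod lies at the start along the mat's x axis, hook to +x. Origin under its centre, on the table.
- ring_gauge_1: Bystander: ring gauge, flat ring 38 mm across, 12 mm high.
- ring_gauge_2: Bystander: ring gauge, flat ring 30 mm across, 12 mm high.
- feeler_set: Bystander: closed feeler gauge set, 14 x 97 x 16 mm.
- brass_hammer: Bystander: small brass hammer lying flat, 52 x 171 x 22 mm.
- hex_key_1: Bystander: L-shaped hex key lying flat, 33 x 88 x 5 mm.

How it is judged:
On the way, in this order (a step that is already met when the one before it is completed fails the run):
1. the rod is picked up, clear of its mat (height (world z) of rod above 0.03 m), for 0.2 s.
2. the bolt is drawn and stands still at its stop while the rod pulls on it with more than 11 N for 0.5 s (x of bolt_pin in the frame of guard_mouth below 0.0665 m and contact force between rod and bolt above 11 N and linear speed of bolt below 0.01 m/s), for 0.5 s.
3. the rod is back out of the guard (x of rod_hook in the frame of guard_mouth below -0.01 m), for 0.1 s.
At the end, for the whole second after the job is handed in: The bolt is drawn (its cross pin less than 66.5 mm behind the open front) and the rod lies at rest on its mat, right way up: the middle of its handle and its hook both within the mat's outline, its underside less than 8 mm above the table, tilted less than 0.1 rad (x of bolt_pin in the frame of guard_mouth below 0.0665 m and x of rod in the frame of mat between -0.17 and 0.17 m and y of rod in the frame of mat between -0.055 and 0.055 m and x of rod_hook in the frame of mat between -0.17 and 0.17 m and y of rod_hook in the frame of mat between -0.055 and 0.055 m and height (world z) of rod below 0.008 m and angle between rod's own z axis and vertical below 0.1 rad and linear speed of rod below 0.02 m/s); the robot touches nothing.
It fails at once if the rod presses on the guard or its bolt with more than 18 N (contact force between rod and guard above 18 N or contact force between rod and bolt above 18 N).
It fails at once if the robot itself touches the guard or its bolt (more than 1 N) (contact force between any of the arm, the fingers and guard above 1 N or contact force between any of the arm, the fingers and bolt above 1 N).
It fails at once if a bystander is moved by more than 25 mm (distance of any of ring_gauge_1, ring_gauge_2, feeler_set, brass_hammer, hex_key_1 from where it was at the start of the episode above 0.025 m).
It also fails if it takes over 67 s, if anything falls off the work surface, if the arm or the gripper's body presses on something with over 40 N, if the wrist force passes 120 N, or if a joint passes its speed limit or range.

## Working session

There is one attempt and no reset: what is moved stays moved. The work goes in short steps, Python scripts to look and compute and a tool call to move; the robot and the scene stay as the last step left them, time stands still between calls to the robot, and variables do not carry over. Pictures are saved under pics/ and viewed, at most 13 in all, crops included, and the job is handed in when it is done.

Besides the shell and the picture viewer there is one more tool, called after "Emit:" as a command line: name --argument value ..., lists and objects as JSON in quotes. carry_out: Moves the arm, as the interface text tells. Shift numbers are shares of 0.15 m and turn numbers shares of 180 degrees, none past 1 either way. Its arguments: {"type":"object","properties":{"motion":{"type":"string"},"grip":{"type":"number"}},"required":["motion"]}

```bash
mkdir -p pics
python3 - <<'E'
from bench import robot, snapshot
import cv2,numpy as np,pickle
for n in("top","side"):
    s=snapshot(n); pickle.dump(s,open(n+".pkl","wb"))
    cv2.imwrite(f"pics/{n}0.png",s["image"][:,:,::-1])
    print(n,s["fx"],s["fy"],s["cx"],s["cy"],s["distortion"],np.round(s["pose"],4).tolist())
print(robot.get_obs())
E
```

```text
top 464.3612838956065 464.3612838956065 320.2698361560288 197.07090460931508 [-0.0631997  0.         0.         0.         0.       ] [[0.0172, 0.9907, -0.1351, 0.4471], [-0.9998, 0.0185, 0.0085, -0.0211], [0.0109, 0.135, 0.9908, 1.2655], [0.0, 0.0, 0.0, 1.0]]
side 387.4081970584534 387.4081970584534 325.97627160696493 201.37563320564624 [0.03027342 0.         0.         0.         0.        ] [[0.9858, 0.1053, -0.1306, 0.5018], [-0.1676, 0.6459, -0.7448, -0.6715], [0.0059, 0.7562, 0.6544, 0.6111], [0.0, 0.0, 0.0, 1.0]]
{'time': 0.1, 'joint_positions': array([ 1.21288690e+00,  8.78882152e-02,  1.37206110e+00, -5.05545384e-06,
        1.68362094e+00, -1.03142036e-01]), 'qvel': array([-0.00145457, -0.00130865, -0.00317989,  0.00081935,  0.00154986,
       -0.00021267]), 'joint_torque': array([ 1.33303780e-03, -3.41250908e+01, -3.03303051e+01,  7.19097024e-02,
        3.03559599e-02, -1.09276798e-04]), 'tool_pos': array([0.13847756, 0.53180623, 0.21843863]), 'ee_rot': array([-3.13962504e+00, -1.98614868e-04,  2.88682450e+00]), 'wrist_force': array([0.21202019, 0.95280176, 0.33074607]), 'wrist_torque': array([ 0.00644281, -0.01060989, -0.02146958]), 'finger_force': 0.0, 'width': 0.09419305605207647}
```

View pics/top0.png

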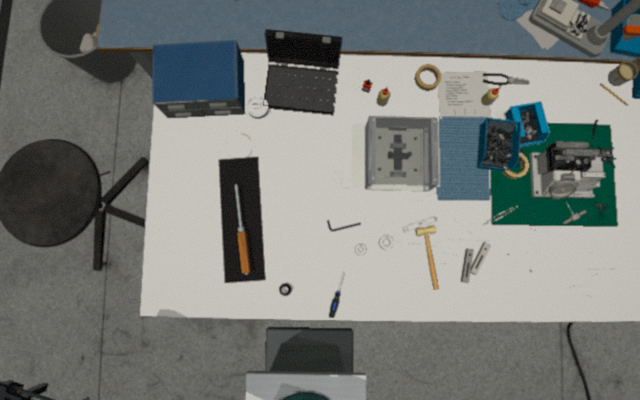

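View pics/side0.png

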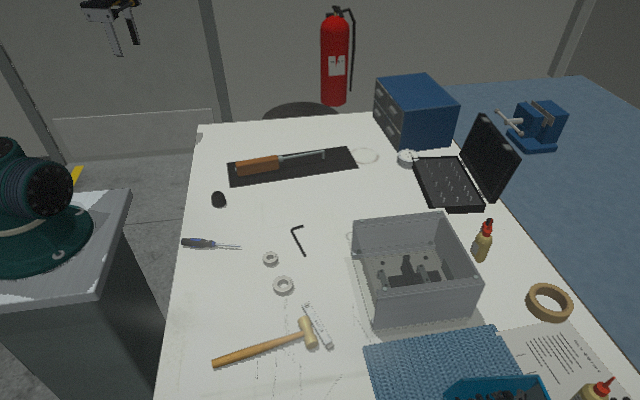

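The top view shows the mat at (242,220) with the rod on it: handle (243,253), hook towards (237,185). The guard is near (402,153). I'll zoom in on both.

```bash
cat > h.py <<'E'
import cv2,numpy as np,pickle
from bench import robot, snapshot
def K(s): return np.array([[s["fx"],0,s["cx"]],[0,s["fy"],s["cy"]],[0,0,1.]])
def ray(s,uv):
    p=cv2.undistortPoints(np.array([[uv]],float),K(s),np.array(s["distortion"]))[0,0]
    P=np.array(s["pose"]); return P[:3,3],P[:3,:3]@np.array([p[0],-p[1],-1])
def onz(s,uv,z):
    o,d=ray(s,uv); return o+d*(z-o[2])/d[2]
def tri(s1,u1,s2,u2):
    (a,d),(b,e)=ray(s1,u1),ray(s2,u2)
    t=np.linalg.lstsq(np.c_[d,-e],b-a,rcond=None)[0]; p,q=a+d*t[0],b+e*t[1]
    return (p+q)/2,np.linalg.norm(p-q)
def proj(s,X):
    P=np.linalg.inv(np.array(s["pose"])); c=(P[:3,:3]@np.atleast_2d(X).T).T+P[:3,3]
    return cv2.projectPoints(c*[1,-1,-1],np.zeros(3),np.zeros(3),K(s),np.array(s["distortion"]))[0][:,0]
def load(n): return pickle.load(open(n+".pkl","rb"))
E
python3 - <<'E'
from h import *
t=load("top")["image"];s=load("side")["image"]
a=cv2.resize(t[105:205,355:455],None,fx=4,fy=4,interpolation=2)
b=cv2.resize(s[200:340,340:490],(400,373),interpolation=2)
c=cv2.resize(t[150:290,210:280],(200,400),interpolation=2)
im=np.zeros((400,800,3),np.uint8);im[:,:400]=a;im[:373,400:]=b
cv2.imwrite("pics/c1.png",im[:,:,::-1])
cv2.imwrite("pics/c2.png",np.hstack([c,cv2.resize(s[135:195,215:375],(600,225),interpolation=2).repeat(1,0) if 0 else cv2.copyMakeBorder(cv2.resize(s[135:195,215:375],(600,225),interpolation=2),0,175,0,0,0)])[:,:,::-1])
E
```

```text
(no output)
```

View pics/c1.png

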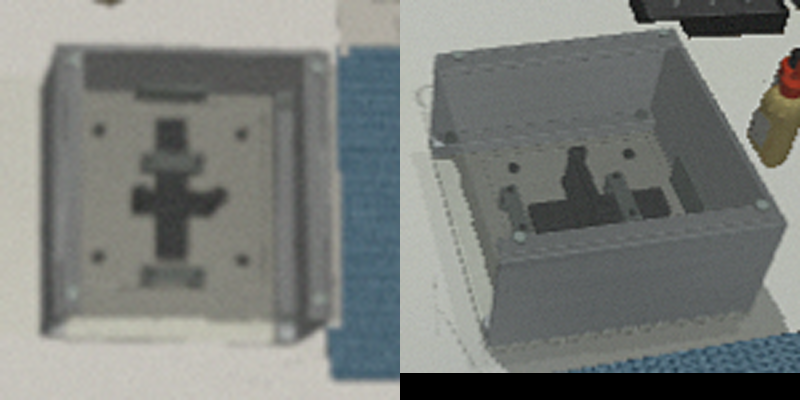

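View pics/c2.png

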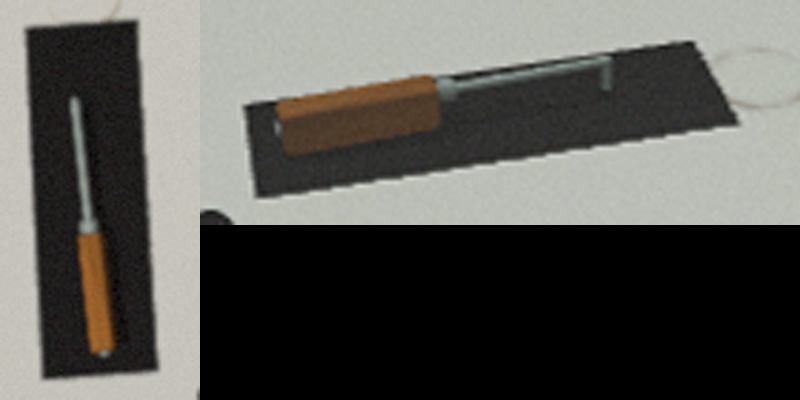

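Guard's open front is at the bottom of the top view (-x); the bolt's cross pin is at crop (172,200), i.e. top pixel (398,155). The rod's hook end is at top (236,184) and the handle runs (241,233) to (247,273).

Run:
```python
from h import *
t,s=load("top"),load("side")
np.set_printoptions(precision=4,suppress=True)
sc=lambda x,y:(340+(x-400)*.375-.3,200+y*.375-.3)
tc=lambda x,y:(355+x/4-.4,105+y/4-.4)
for c in[(435,55),(682,30),(785,222),(497,265)]: print("side top corner",onz(s,sc(*c),.105))
for c in[(55,47),(330,52)]: print("top back corner",onz(t,tc(*c),.105))
for c in[(42,338),(325,342)]: print("top front",onz(t,tc(*c),.0),onz(t,tc(*c),.105))
print("pin",onz(t,tc(172,200),.044)); print("uprL",onz(t,tc(145,200),.044),"uprR",onz(t,tc(212,200),.044)); print("left upr side",onz(s,sc(578,150),.05))
for c in[(172,118),(172,260),(172,160),(172,275)]: print("bolt line",onz(t,tc(*c),.02))
# rod
rgb=t["image"].astype(int); hsv=cv2.cvtColor(t["image"],cv2.COLOR_RGB2HSV)
m=((hsv[...,0]<22)&(hsv[...,1]>120)&(hsv[...,2]>70)).astype(np.uint8); m[:, :215]=0;m[:,275:]=0;m[:150]=0;m[290:]=0
cs=max(cv2.findContours(m,0,2)[0],key=cv2.contourArea); r=cv2.minAreaRect(cs);print(r)
b=cv2.boxPoints(r); b=np.array([onz(t,p,.036+.003) for p in b]);print(b)
print("handle mid",onz(t,r[0],.039))
tip=(210+75/200*70-.4,150+98/400*140-.4); print("hook",onz(t,tip,.031))
k=((rgb.sum(2)<150)).astype(np.uint8); k[:, :212]=0;k[:,275:]=0;k[:150]=0;k[290:]=0
k=cv2.morphologyEx(k,cv2.MORPH_CLOSE,np.ones((9,9)))
cs=max(cv2.findContours(k,0,2)[0],key=cv2.contourArea); r=cv2.minAreaRect(cs)
print("mat",r,np.array([onz(t,p,.003) for p in cv2.boxPoints(r)]),onz(t,r[0],.003))
q=lambda x,y:(215+(x-200)/3.75,135+y/3.75)
for c in[(275,105),(278,100),(435,77),(440,85),(284,153),(440,127)]: print("side handle top?",onz(s,q(*c),.039),onz(s,q(*c),.003))
print(tri(t,tip,s,q(608,60)))
```

```text
side top corner [ 0.6437 -0.1576  0.105 ]
side top corner [ 0.8269 -0.1607  0.105 ]
side top corner [ 0.8193 -0.3331  0.105 ]
side top corner [ 0.6405 -0.3352  0.105 ]
top back corner [ 0.819  -0.1521  0.105 ]
top back corner [ 0.8201 -0.3319  0.105 ]
top front [ 0.6443 -0.1554  0.    ] [ 0.6279 -0.1443  0.105 ]
top front [ 0.6453 -0.3524  0.    ] [ 0.6288 -0.3249  0.105 ]
pin [ 0.7334 -0.2384  0.044 ]
uprL [ 0.733  -0.2201  0.044 ] uprR [ 0.734  -0.2656  0.044 ]
left upr side [ 0.7384 -0.214   0.05  ]
bolt line [ 0.7972 -0.2431  0.02  ]
bolt line [ 0.6969 -0.2424  0.02  ]
bolt line [ 0.7673 -0.2429  0.02  ]
bolt line [ 0.6865 -0.2423  0.02  ]
((242.84146118164062, 252.07315063476562), (41.632686614990234, 8.944953918457031), 83.6598129272461)
[[0.5176 0.1889 0.039 ]
 [0.5206 0.1655 0.039 ]
 [0.4128 0.1495 0.039 ]
 [0.4098 0.1727 0.039 ]]
handle mid [0.4649 0.1691 0.039 ]
hook [0.6471 0.1963 0.031 ]
mat ((241.03627014160156, 219.43783569335938), (121.82091522216797, 38.390953063964844), 86.56636810302734) [[0.7186 0.2532 0.003 ]
 [0.727  0.1469 0.003 ]
 [0.3944 0.1156 0.003 ]
 [0.3862 0.2184 0.003 ]] [0.5538 0.183  0.003 ]
side handle top? [0.4132 0.1635 0.039 ] [0.4076 0.216  0.003 ]
side handle top? [0.4151 0.1691 0.039 ] [0.4097 0.222  0.003 ]
side handle top? [0.5223 0.1801 0.039 ] [0.5235 0.2336 0.003 ]
side handle top? [0.5249 0.1697 0.039 ] [0.5264 0.2227 0.003 ]
side handle top? [0.4192 0.1081 0.039 ] [0.414  0.1571 0.003 ]
side handle top? [0.5211 0.1207 0.039 ] [0.5223 0.1705 0.003 ]
(array([0.6472, 0.1966, 0.0292]), np.float64(0.0003957652191574158))
```

```bash
cat > m.py <<'E'
# usage: m.py did sx sy sz st ... (updates commanded pose) / m.py to x y z yaw (prints shares)
import sys,json,os,numpy as np
from scipy.spatial.transform import Rotation as R
c=json.load(open("cmd.json")) if os.path.exists("cmd.json") else [.139,.532,.22,2.8848]
a=sys.argv[1:]
while a:
    v=np.array([float(x) for x in a[1:5]]); Rm=R.from_euler("xyz",[np.pi,0,c[3]]).as_matrix()
    if a[0]=="did":
        p=np.array(c[:3])+Rm@v[:3]*.15; c=[*p,c[3]-v[3]*np.pi]; json.dump(c,open("cmd.json","w")); print("cmd",np.round(c,4))
    else:
        d=Rm.T@(v[:3]-c[:3])/.15; t=-((v[3]-c[3]+np.pi)%(2*np.pi)-np.pi)/np.pi; print("shares",np.round([*d,t],4))
    a=a[5:]
E
python3 m.py to .465 .169 .12 3.290
```

```text
shares [-2.7167 -1.7887  0.6667 -0.129 ]
```

Emit:
carry_out --motion "-0.15 -0.1 0 -0.02; -0.35 -0.22 0.05 -0.06; -0.55 -0.35 0.1 -0.1; -0.75 -0.5 0.15 -0.129; -0.9 -0.6 0.2 -0.129; -0.9 -0.6 0.2 -0.129; -0.9 -0.6 0.2 -0.129; -0.9 -0.6 0.2 -0.129" --grip 1

```text
time: 0.9
tool_pos: [0.2461, 0.4119, 0.1897]
ee_rot: [3.141, -0.0, -2.99]
wrist_force: [0.6, 1.4, 0.1]
width: 0.0935
finger_force: 0.0
```

```bash
python3 m.py did -.9 -.6 .2 -.129 to .465 .169 .12 3.290
```

```text
cmd [0.2467 0.4107 0.19   3.2901]
shares [-1.2009 -1.8086  0.4667  0.    ]
```

Emit:
carry_out --motion "-0.12 -0.18 0 0; -0.3 -0.4 0.1 0; -0.45 -0.65 0.15 0; -0.6 -0.9 0.2 0; -0.6 -0.9 0.2 0; -0.6 -0.9 0.2 0; -0.6 -0.9 0.2 0; -0.6 -0.9 0.2 0"

```text
time: 1.7
tool_pos: [0.3551, 0.2927, 0.16]
ee_rot: [3.141, 0.001, -2.988]
wrist_force: [-0.2, 0.2, -0.4]
width: 0.0938
finger_force: 0.0
```

Emit:
carry_out --motion "-0.12 -0.18 0.05 0; -0.3 -0.4 0.1 0; -0.45 -0.65 0.2 0; -0.6 -0.85 0.267 0; -0.6 -0.909 0.267 0; -0.6 -0.909 0.267 0; -0.6 -0.909 0.267 0; -0.6 -0.909 0.267 0"

```text
time: 2.5
tool_pos: [0.4647, 0.1714, 0.1203]
ee_rot: [3.141, 0.001, -2.989]
wrist_force: [-0.4, 0.6, 0.3]
width: 0.0943
finger_force: 0.0
```

```bash
python3 m.py did -.6 -.9 .2 0 did -.6 -.909 .267 0 to .465 .169 .02 3.290
python3 - <<'E'
from h import *
s=snapshot("side");t=snapshot("top")
cv2.imwrite("pics/g1.png",np.hstack([cv2.resize(t["image"][140:300,190:300],(330,480)),cv2.resize(s["image"][60:220,190:345],(465,480))])[:,:,::-1])
E
```

```text
cmd [0.3557 0.2905 0.16   3.2901]
cmd [0.4649 0.1689 0.1199 3.2901]
shares [-9.000e-04  4.000e-04  6.663e-01  0.000e+00]
```

View pics/g1.png

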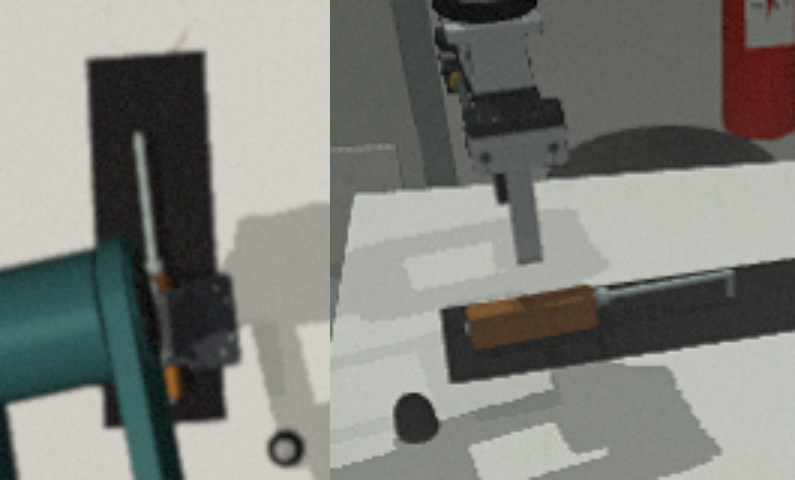

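The gripper (side, near crop (520,260)) is straight above the handle's middle and lined up with it. Descending.

Emit:
carry_out --motion "0 0 0.15 0; 0 0 0.3 0; 0 0 0.45 0; 0 0 0.57 0; 0 0 0.64 0; 0 0 0.667 0; 0 0 0.667 0; 0 0 0.667 0"

```text
time: 3.4
tool_pos: [0.466, 0.1702, 0.0204]
ee_rot: [3.141, 0.002, -2.991]
wrist_force: [-0.9, 0.0, 1.0]
width: 0.0938
finger_force: 0.0
```

Emit:
carry_out --motion "0 0 0 0; 0 0 0 0; 0 0 0 0; 0 0 0 0; 0 0 0 0; 0 0 0 0; 0 0 0 0; 0 0 0 0" --grip -1

```text
time: 4.2
tool_pos: [0.4652, 0.1698, 0.0193]
ee_rot: [3.142, -0.0, -2.991]
wrist_force: [-0.3, 0.7, 0.7]
width: 0.0334
finger_force: 0.0
```

Emit:
carry_out --motion "0 0 0 0; 0 0 0 0; 0 0 0 0; 0 0 0 0; 0 0 -0.1 0; 0 0 -0.25 0; 0 0 -0.4 0; 0 0 -0.5 0"

```text
time: 5.0
tool_pos: [0.4654, 0.1698, 0.0954]
ee_rot: [-3.141, 0.001, -2.991]
wrist_force: [-0.5, 0.5, -2.1]
width: 0.0219
finger_force: 30.0
```

```bash
python3 m.py did 0 0 .667 0 did 0 0 -.5 0 to .425 -.243 .095 3.1416
python3 - <<'E'
from h import *
s=snapshot("side")
cv2.imwrite("pics/g2.png",cv2.resize(s["image"][60:220,190:345],(465,480))[:,:,::-1])
print(robot.get_obs()["width"],robot.get_obs()["finger_force"])
E
```

```text
cmd [0.4649 0.1689 0.0199 3.2901]
cmd [0.4649 0.1689 0.0949 3.2901]
shares [ 6.6910e-01 -2.6766e+00 -7.0000e-04  4.7300e-02]
0.021619214685236008 29.99380499124527
```

Emit:
carry_out --motion "0.05 -0.12 0 0.015; 0.1 -0.3 0 0.03; 0.15 -0.5 0 0.047; 0.2 -0.7 0 0.047; 0.22 -0.85 0 0.047; 0.22 -0.9 0 0.047; 0.22 -0.9 0 0.047; 0.22 -0.9 0 0.047"

```text
time: 5.85
tool_pos: [0.4526, 0.0321, 0.0939]
ee_rot: [3.141, -0.001, -3.139]
wrist_force: [0.6, -0.3, -2.9]
width: 0.0219
finger_force: 30.0
```

```bash
python3 m.py did .22 -.9 0 .047 to .425 -.243 .095 3.1416
```

```text
cmd [0.4522 0.0305 0.0949 3.1424]
shares [ 1.8290e-01 -1.8234e+00 -7.0000e-04  3.0000e-04]
```

Emit:
carry_out --motion "0.02 -0.12 0 0; 0.04 -0.3 0 0; 0.06 -0.5 0 0; 0.08 -0.7 0 0; 0.09 -0.85 0 0; 0.09 -0.91 0 0; 0.09 -0.91 0 0; 0.09 -0.91 0 0"

```text
time: 6.65
tool_pos: [0.4399, -0.1039, 0.0942]
ee_rot: [3.14, -0.0, -3.138]
wrist_force: [-0.6, -0.1, -2.3]
width: 0.0219
finger_force: 30.0
```

Emit:
carry_out --motion "0.02 -0.12 0 0; 0.04 -0.3 0 0; 0.06 -0.5 0 0; 0.08 -0.7 0 0; 0.09 -0.85 0 0; 0.09 -0.91 0 0; 0.09 -0.91 0 0; 0.09 -0.91 0 0"

```text
time: 7.45
tool_pos: [0.4269, -0.2402, 0.0941]
ee_rot: [3.14, -0.0, -3.138]
wrist_force: [0.1, 0.1, -2.3]
width: 0.0219
finger_force: 30.0
```

```bash
python3 m.py did .09 -.91 0 0 did .09 -.91 0 0 to .425 -.243 .075 3.1416
python3 - <<'E'
from h import *
s=snapshot("side");t=snapshot("top");pickle.dump(s,open("s2.pkl","wb"));pickle.dump(t,open("t2.pkl","wb"))
cv2.imwrite("pics/g3.png",np.hstack([cv2.resize(t["image"][100:220,345:465],(400,400),interpolation=2),cv2.resize(s["image"][190:340,250:400],(400,400),interpolation=2)])[:,:,::-1])
E
```

```text
cmd [ 0.4388 -0.106   0.0949  3.1424]
cmd [ 0.4254 -0.2425  0.0949  3.1424]
shares [ 0.0029 -0.0034  0.1327  0.0003]
```

View pics/g3.png

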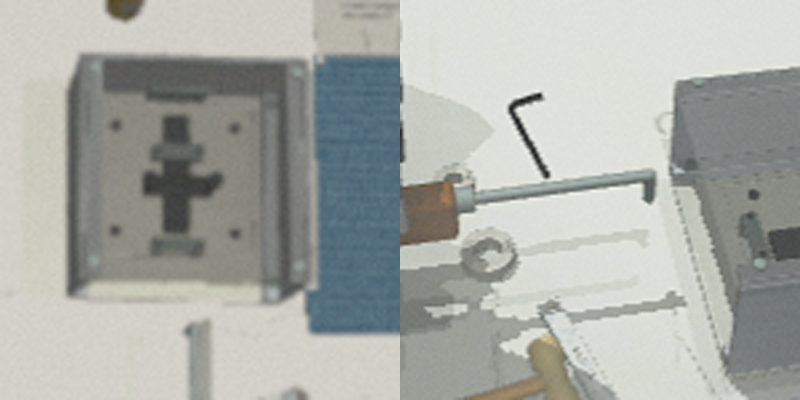

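The rod hangs level. Its hook tip is at top pixel (404,197) and side pixel (344,254), short of the guard's front edge. Now to measure the hook relative to the pin.

Run:
```python
from h import *
np.set_printoptions(precision=4,suppress=True)
s,t=load("s2"),load("t2")
T=lambda x,y:(345+x*.3-.35,100+y*.3-.35); S=lambda x,y:(250+(x-400)*.375-.3,190+y*.375-.3)
print(tri(t,T(198,323),s,S(650,173)))
print("shaft z.104",onz(t,T(200,325),.108),onz(t,T(199,390),.108))
print("pin",onz(t,T(176,184),.044),"uprights",onz(t,T(152,184),.044),onz(t,T(206,184),.044))
# dark columns of bolt in the top view
g=t["image"].sum(2).astype(int); print(g[148:164,386:414])
```

```text
(array([ 0.6091, -0.2423,  0.1097]), np.float64(0.0019990033124933256))
shaft z.104 [ 0.6088 -0.2442  0.108 ] [ 0.5593 -0.2431  0.108 ]
pin [ 0.7327 -0.238   0.044 ] uprights [ 0.7322 -0.2184  0.044 ] [ 0.7332 -0.2624  0.044 ]
[[414 418 418 390 345 326 318 284 222 209 212 211 210 210 215 221 265 280
  294 334 370 406 401 393 405 402 406 391]
 [406 405 415 411 396 389 390 326 218 200 206 200 199 209 198 237 293 358
  379 390 390 408 393 405 410 410 405 397]
 [411 400 401 383 376 371 392 325 220 203 211 210 199 188 202 250 339 391
  403 411 411 400 402 399 385 398 401 398]
 [409 382 337 296 289 324 349 315 213 197 207 196 187 207 209 248 323 367
  407 398 394 392 365 330 339 371 394 404]
 [408 362 270 211 205 240 282 265 196 189 196 191 189 189 186 220 268 315
  330 354 351 303 284 243 255 304 378 392]
 [412 344 227 181 188 193 207 208 192 199 186 183 191 183 181 186 218 220
  235 226 230 232 210 202 209 260 355 390]
 [417 335 226 182 190 195 188 199 193 183 190 195 204 194 189 188 180 186
  197 186 178 193 189 192 203 273 355 409]
 [409 347 217 180 178 184 186 188 183 190 189 180 195 
[... 299 characters left out ...]
418 372 293 281 277 274 275 249 198 201 183 183 182 191 186 192 221 237
  243 230 226 232 298 380 411 404 404 405]
 [411 398 379 375 371 370 363 303 222 194 193 195 193 189 202 226 284 328
  317 310 312 333 365 396 407 405 407 408]
 [415 411 408 411 409 414 404 337 235 195 206 194 195 196 194 258 337 390
  398 400 388 395 401 407 409 395 403 401]
 [423 421 414 428 424 415 412 342 229 193 195 205 193 193 204 247 344 403
  415 414 425 412 398 404 401 402 401 401]
 [417 411 421 422 427 421 409 341 227 198 196 206 202 205 207 254 339 404
  420 409 402 411 407 405 409 391 412 414]
 [417 420 413 425 418 415 420 351 228 209 204 192 205 198 195 261 330 401
  407 411 408 423 420 408 410 409 407 404]]
```

Emit:
carry_out --motion "0 0 0.05 0; 0 0 0.107 0; 0 0 0.107 0; -0.08 0 0.107 0; -0.2 0 0.107 0; -0.32 0 0.107 0; -0.4 0 0.107 0; -0.4 0 0.107 0"

```text
time: 8.35
tool_pos: [0.4883, -0.2415, 0.0784]
ee_rot: [-3.142, 0.001, -3.138]
wrist_force: [0.2, -0.6, -1.5]
width: 0.0218
finger_force: 30.0
```

Emit:
carry_out --motion "-0.08 0 0 0; -0.2 0 0 0; -0.32 0 0 0; -0.44 0 0 0; -0.54 0 0 0; -0.59 0 0 0; -0.59 0 0 0; -0.59 0 0 0"

```text
time: 9.15
tool_pos: [0.5746, -0.2412, 0.078]
ee_rot: [3.141, -0.001, -3.139]
wrist_force: [-0.5, 0.2, -2.3]
width: 0.0216
finger_force: 30.0
```

```bash
python3 m.py did -.4 0 .107 0 did -.59 0 0 0
python3 - <<'E'
from h import *
s=snapshot("side");t=snapshot("top");pickle.dump(s,open("s3.pkl","wb"));pickle.dump(t,open("t3.pkl","wb"))
cv2.imwrite("pics/g4.png",np.hstack([cv2.resize(t["image"][100:220,345:465],(400,400),interpolation=2),cv2.resize(s["image"][200:320,340:460],(400,400),interpolation=2)])[:,:,::-1])
E
```

```text
cmd [ 0.4854 -0.2424  0.0788  3.1424]
cmd [ 0.5739 -0.2424  0.0788  3.1424]
```

View pics/g4.png

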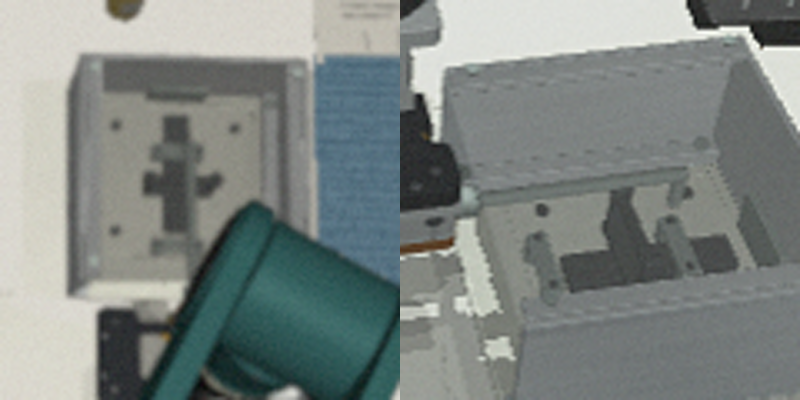

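The hook is inside the guard at top crop (188,145), about 20 mm behind the cross pin at crop row 184. It sits between the uprights and clear of everything. Lowering it.

Emit:
carry_out --motion "0 0 0.03 0; 0 0 0.06 0; 0 0 0.085 0; 0 0 0.095 0; 0 0 0.1 0; 0 0 0.1 0; 0 0 0.1 0; 0 0 0.1 0"

```text
time: 10.05
tool_pos: [0.5753, -0.2413, 0.0635]
ee_rot: [-3.141, 0.0, -3.139]
wrist_force: [0.1, 1.2, -2.8]
width: 0.0215
finger_force: 30.0
```

Emit:
carry_out --motion "0 0 0.02 0; 0 0 0.04 0; 0 0 0.06 0; 0 0 0.08 0; 0 0 0.093 0; 0 0 0.093 0; 0 0 0.093 0; 0 0 0.093 0"

```text
time: 10.85
tool_pos: [0.5753, -0.2413, 0.0496]
ee_rot: [-3.141, 0.0, -3.139]
wrist_force: [-0.5, 0.4, -2.5]
width: 0.0217
finger_force: 30.0
```

Emit:
carry_out --motion "0.01 0 0 0; 0.02 0 0 0; 0.03 0 0 0; 0.04 0 0 0; 0.05 0 0 0; 0.06 0 0 0; 0.07 0 0 0; 0.08 0 0 0"

```text
time: 11.65
tool_pos: [0.5633, -0.2413, 0.0494]
ee_rot: [3.142, 0.001, -3.139]
wrist_force: [3.0, 0.3, -2.8]
width: 0.0218
finger_force: 30.0
```

Emit:
carry_out --motion "0.01 0 0 0; 0.02 0 0 0; 0.03 0 0 0; 0.04 0 0 0; 0.05 0 0 0; 0.06 0 0 0; 0.07 0 0 0; 0.08 0 0 0"

```text
time: 12.45
tool_pos: [0.5524, -0.2412, 0.0494]
ee_rot: [-3.141, 0.003, -3.138]
wrist_force: [4.1, 0.4, -4.5]
width: 0.022
finger_force: 30.0
```

Emit:
carry_out --motion "0.01 0 0 0; 0.02 0 0 0; 0.03 0 0 0; 0.04 0 0 0; 0.05 0 0 0; 0.055 0 0 0; 0.06 0 0 0; 0.065 0 0 0"

```text
time: 13.25
tool_pos: [0.5427, -0.2412, 0.0494]
ee_rot: [-3.142, 0.003, -3.138]
wrist_force: [5.8, 1.3, -5.0]
width: 0.0218
finger_force: 30.0
```

Emit:
carry_out --motion "0.0025 0 0 0; 0.005 0 0 0; 0.0075 0 0 0; 0.01 0 0 0; 0.0125 0 0 0; 0.015 0 0 0; 0.0175 0 0 0; 0.02 0 0 0"

```text
time: 14.05
tool_pos: [0.5396, -0.2412, 0.0494]
ee_rot: [-3.142, 0.003, -3.138]
wrist_force: [5.7, 0.5, -4.8]
width: 0.0216
finger_force: 30.0
```

Emit:
carry_out --motion "0.0025 0 0 0; 0.005 0 0 0; 0.0075 0 0 0; 0.01 0 0 0; 0.0125 0 0 0; 0.015 0 0 0; 0.0175 0 0 0; 0.02 0 0 0"

```text
time: 14.85
tool_pos: [0.5366, -0.2412, 0.0494]
ee_rot: [-3.142, 0.003, -3.139]
wrist_force: [4.6, -0.3, -4.8]
width: 0.0216
finger_force: 30.0
```

Emit:
carry_out --motion "0.0025 0 0 0; 0.005 0 0 0; 0.0075 0 0 0; 0.01 0 0 0; 0.0125 0 0 0; 0.015 0 0 0; 0.0175 0 0 0; 0.02 0 0 0"

```text
time: 15.65
tool_pos: [0.5336, -0.2412, 0.0494]
ee_rot: [3.142, 0.003, -3.138]
wrist_force: [5.3, 0.2, -4.2]
width: 0.0218
finger_force: 30.0
```

Emit:
carry_out --motion "0.0025 0 0 0; 0.005 0 0 0; 0.0075 0 0 0; 0.01 0 0 0; 0.0125 0 0 0; 0.015 0 0 0; 0.0175 0 0 0; 0.02 0 0 0"

```text
time: 16.45
tool_pos: [0.5306, -0.2412, 0.0494]
ee_rot: [3.142, 0.003, -3.138]
wrist_force: [4.9, -0.6, -4.6]
width: 0.0219
finger_force: 30.0
```

Emit:
carry_out --motion "0.0025 0 0 0; 0.005 0 0 0; 0.0075 0 0 0; 0.01 0 0 0; 0.0125 0 0 0; 0.015 0 0 0; 0.0175 0 0 0; 0.02 0 0 0"

```text
time: 17.25
tool_pos: [0.5276, -0.2412, 0.0494]
ee_rot: [3.142, 0.003, -3.138]
wrist_force: [6.1, 0.9, -4.2]
width: 0.0219
finger_force: 30.0
```

Emit:
carry_out --motion "0.0025 0 0 0; 0.005 0 0 0; 0.0075 0 0 0; 0.01 0 0 0; 0.0125 0 0 0; 0.015 0 0 0; 0.0175 0 0 0; 0.02 0 0 0"

```text
time: 18.05
tool_pos: [0.5262, -0.2412, 0.05]
ee_rot: [-3.141, 0.007, -3.138]
wrist_force: [8.1, 0.2, -6.2]
width: 0.0219
finger_force: 30.0
```

Emit:
carry_out --motion "0.002 0 0 0; 0.004 0 0 0; 0.006 0 0 0; 0.007 0 0 0; 0.007 0 0 0; 0.007 0 0 0; 0.007 0 0 0; 0.007 0 0 0"

```text
time: 18.85
tool_pos: [0.5261, -0.2413, 0.0504]
ee_rot: [-3.141, 0.009, -3.138]
wrist_force: [10.0, -0.2, -5.7]
width: 0.0219
finger_force: 30.0
```

Emit:
carry_out --motion "0.002 0 0 0; 0.004 0 0 0; 0.006 0 0 0; 0.008 0 0 0; 0.01 0 0 0; 0.01 0 0 0; 0.01 0 0 0; 0.01 0 0 0"

```text
time: 19.65
tool_pos: [0.5259, -0.2414, 0.0509]
ee_rot: [-3.14, 0.012, -3.138]
wrist_force: [12.5, 0.9, -5.8]
width: 0.0216
finger_force: 30.0
```

Emit:
carry_out --motion "0.002 0 0 0; 0.004 0 0 0; 0.005 0 0 0; 0.005 0 0 0; 0.005 0 0 0; 0.005 0 0 0; 0.005 0 0 0; 0.005 0 0 0"

```text
time: 20.45
tool_pos: [0.5257, -0.2414, 0.0512]
ee_rot: [-3.14, 0.013, -3.138]
wrist_force: [13.9, 0.4, -5.2]
width: 0.0221
finger_force: 30.0
```

Emit:
carry_out --motion "0 0 0 0; 0 0 0 0; 0 0 0 0; 0 0 0 0; 0 0 0 0; 0 0 0 0; 0 0 0 0; 0 0 0 0"

```text
time: 21.25
tool_pos: [0.5258, -0.2414, 0.0511]
ee_rot: [-3.14, 0.013, -3.138]
wrist_force: [14.2, 0.7, -5.9]
width: 0.0218
finger_force: 30.0
```

```bash
python3 m.py did 0 0 .193 0 did .367 0 0 0
python3 - <<'E'
from h import *
f=[]
for i in range(4):
    f.append(robot.get_obs()["wrist_force"])
    s=snapshot("side" if i%2 else "top")
    if i%2: pickle.dump(s,open("s5.pkl","wb"))
    else: pickle.dump(s,open("t5.pkl","wb"))
print(np.round(f,1),robot.get_obs()["tool_pos"])
t=load("t5")["image"];s=load("s5")["image"]
cv2.imwrite("pics/g5.png",np.hstack([cv2.resize(t[100:220,345:465],(400,400),interpolation=2),cv2.resize(s[200:320,340:460],(400,400),interpolation=2)])[:,:,::-1])
E
```

```text
cmd [ 0.5739 -0.2424  0.0499  3.1424]
cmd [ 0.5189 -0.2424  0.0499  3.1424]
[[14.2  0.7 -5.9]
 [14.8  1.1 -5.3]
 [13.1  0.5 -5.2]
 [14.3  0.2 -5.1]] [ 0.52577164 -0.24142438  0.05115179]
```

View pics/g5.png

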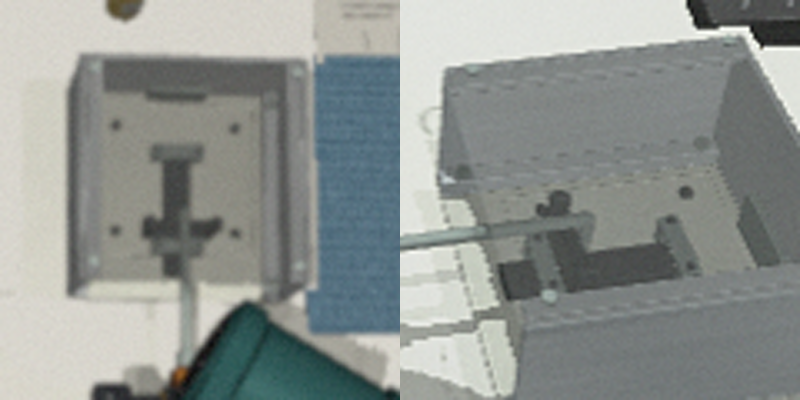

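The bolt has moved forward, with its crosspiece at crop row 228, up against the front strap. The pull has held at about 14 N for over a second, so I'm unhooking.

Emit:
carry_out --motion "-0.02 0 0 0; -0.04 0 0 0; -0.06 0 0 0; -0.08 0 0 0; -0.1 0 0 0; -0.1 0 0 0; -0.1 0 0 0; -0.1 0 0 0"

```text
time: 22.25
tool_pos: [0.5349, -0.2413, 0.0492]
ee_rot: [3.141, -0.0, -3.139]
wrist_force: [-0.2, 1.0, -2.3]
width: 0.0216
finger_force: 30.0
```

Emit:
carry_out --motion "0 0 -0.03 0; 0 0 -0.07 0; 0 0 -0.11 0; 0 0 -0.15 0; 0 0 -0.18 0; 0 0 -0.2 0; 0 0 -0.2 0; 0 0 -0.2 0"

```text
time: 23.05
tool_pos: [0.535, -0.2413, 0.0793]
ee_rot: [3.141, -0.0, -3.139]
wrist_force: [-0.5, 0.6, -2.4]
width: 0.022
finger_force: 30.0
```

```bash
python3 m.py did -.1 0 0 0 did 0 0 -.2 0
python3 - <<'E'
from h import *
s=snapshot("side")
cv2.imwrite("pics/g6.png",cv2.resize(s["image"][200:320,340:460],(400,400),interpolation=2)[:,:,::-1])
E
```

```text
cmd [ 0.5339 -0.2424  0.0499  3.1424]
cmd [ 0.5339 -0.2424  0.0799  3.1424]
```

View pics/g6.png

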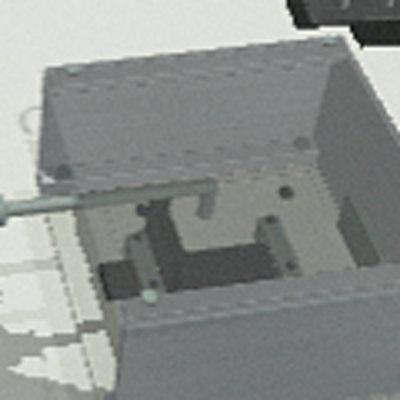

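The hook (crop (208,205)) is now clear above and behind the pin, and the bolt stays drawn. Withdrawing the rod.

Emit:
carry_out --motion "0.05 0 0 0; 0.13 0 0 0; 0.25 0 0 0; 0.38 0 0 0; 0.5 0 0 0; 0.62 0 0 0; 0.72 0 0 0; 0.75 0 0 0"

```text
time: 23.9
tool_pos: [0.4204, -0.2414, 0.0791]
ee_rot: [3.141, -0.001, -3.14]
wrist_force: [0.3, 0.3, -2.3]
width: 0.0218
finger_force: 30.0
```

```bash
python3 m.py did .75 0 0 0 to .465 .169 .1 3.290
```

```text
cmd [ 0.4214 -0.2425  0.0799  3.1424]
shares [-0.293   2.7431 -0.134  -0.047 ]
```

Emit:
carry_out --motion "0 0.12 -0.03 0; 0 0.3 -0.08 0; 0 0.5 -0.13 0; 0 0.7 -0.13 0; 0 0.85 -0.13 0; 0 0.91 -0.13 0; 0 0.91 -0.13 0; 0 0.91 -0.13 0"

```text
time: 24.7
tool_pos: [0.4223, -0.1059, 0.0989]
ee_rot: [-3.141, 0.0, -3.139]
wrist_force: [0.5, 0.3, -2.1]
width: 0.0218
finger_force: 30.0
```

Emit:
carry_out --motion "-0.03 0.12 0 0; -0.07 0.3 0 0; -0.1 0.5 0 0; -0.13 0.7 0 0; -0.15 0.85 0 0; -0.15 0.91 0 0; -0.15 0.91 0 0; -0.15 0.91 0 0"

```text
time: 25.5
tool_pos: [0.4443, 0.0302, 0.0987]
ee_rot: [-3.141, -0.0, -3.14]
wrist_force: [-0.9, -0.3, -2.3]
width: 0.022
finger_force: 30.0
```

Emit:
carry_out --motion "-0.03 0.12 0 0; -0.07 0.3 0 -0.015; -0.1 0.5 0 -0.03; -0.13 0.7 0 -0.047; -0.143 0.85 0 -0.047; -0.143 0.923 0 -0.047; -0.143 0.923 0 -0.047; -0.143 0.923 0 -0.047"

```text
time: 26.3
tool_pos: [0.4654, 0.1686, 0.0988]
ee_rot: [-3.141, -0.0, -2.992]
wrist_force: [-0.1, 0.1, -3.4]
width: 0.0221
finger_force: 30.0
```

```bash
python3 m.py did 0 .91 -.13 0 did -.15 .91 0 0 did -.143 .923 0 -.047 to .465 .169 .0215 3.290
python3 - <<'E'
from h import *
s=snapshot("side")
cv2.imwrite("pics/g7.png",cv2.resize(s["image"][60:220,190:345],(465,480))[:,:,::-1])
E
```

```text
cmd [ 0.4213 -0.106   0.0994  3.1424]
cmd [0.4437 0.0305 0.0994 3.1424]
cmd [0.465  0.169  0.0994 3.2901]
shares [-0.000e+00  1.000e-04  5.193e-01  0.000e+00]
```

View pics/g7.png

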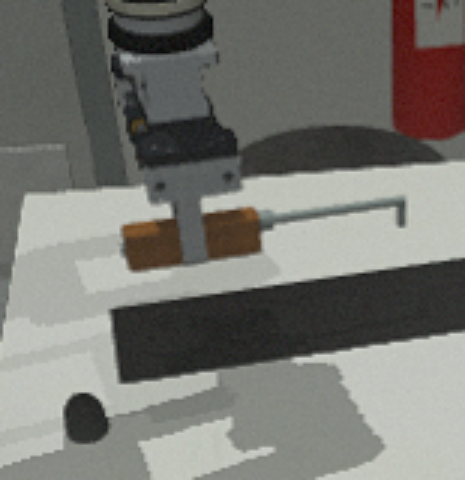

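The rod is level above its mat. Lowering it back to its old place.

Emit:
carry_out --motion "0 0 0.1 0; 0 0 0.22 0; 0 0 0.34 0; 0 0 0.43 0; 0 0 0.48 0; 0 0 0.5 0; 0 0 0.515 0; 0 0 0.525 0"

```text
time: 27.15
tool_pos: [0.4662, 0.17, 0.0212]
ee_rot: [3.141, 0.002, -2.991]
wrist_force: [-2.0, 0.1, 1.1]
width: 0.0216
finger_force: 30.0
```

Emit:
carry_out --motion "0 0 0 0; 0 0 0 0; 0 0 0 0; 0 0 0 0; 0 0 0 0; 0 0 0 0; 0 0 0 0; 0 0 0 0" --grip 1

```text
time: 27.95
tool_pos: [0.4653, 0.1699, 0.0201]
ee_rot: [3.142, -0.0, -2.991]
wrist_force: [-0.6, 0.8, 0.7]
width: 0.0824
finger_force: 0.0
```

Emit:
carry_out --motion "0 0 -0.05 0; 0 0 -0.15 0; 0 0 -0.3 0; 0 0 -0.5 0; 0 0 -0.7 0; 0 0 -0.8 0; 0 0 -0.8 0; 0 0 -0.8 0"

```text
time: 28.75
tool_pos: [0.4653, 0.1699, 0.1401]
ee_rot: [3.141, 0.0, -2.991]
wrist_force: [0.2, -0.0, -1.1]
width: 0.0942
finger_force: 0.0
```

Run:
```python
from h import *
s=snapshot("side");t=snapshot("top")
cv2.imwrite("pics/g8.png",np.hstack([cv2.resize(t["image"][100:260,200:460],(420,258)),cv2.resize(s["image"][130:290,200:460],(380,258))])[:,:,::-1])
```

```text
(no output)
```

View pics/g8.png

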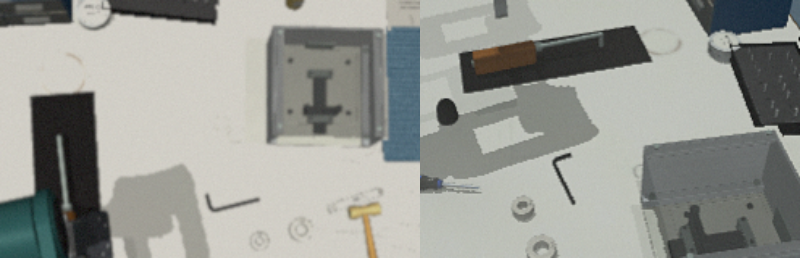

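The rod lies flat and upright on its mat, the bolt is drawn, the bystanders haven't moved and the gripper is clear. Handing in.

```bash
python3 -c "
from bench import robot
print(robot.close_job())"
```

```text
the job is handed in; nothing more can be done
None
```

I drew the bolt to its stop and held it there at about 14 N for over a second, then unhooked, laid the rod flat on its mat, and handed the job in at about 29 s; the hand-in returned no verdict.

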